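Hold a carved moulding down in the bench jig

TASK

Lay the carved moulding in the slot of the hold-down jig, slide it under the raised lever until its end is home against the end stop, and let go of it. Then press the jig's spring lever down to level, not past it, so that the pad clamps the moulding, and finish while still holding the lever level: it springs up if let go. Leave everything else on the bench where it is.

Things in the scene. Friction and masses are not known exactly. Their poses are not given: they have to be found in the camera images.
- moulding_mid (a point): centre (15 mm above the underside) of the carved moulding: a loose pale-wood bar 44 x 200 x 30 mm (x wide, y long, z high), about 160 g, with five carved rosettes (3 mm relief) along the middle 120 mm of its top and flat ends. It starts on the bench, rosettes up. Either end may go first. Grip it across its 44 mm width at the middle.
- moulding: the same carved moulding; origin at the centre of its underside, axes as for its centre point
- jig: the fixed hold-down jig, at another place and yaw each time: plywood base 15 mm thick, x -55 to +140, y -193 to +128 mm; origin on the bench under the middle of the moulding's final place. Its slot runs along its y, open at the -y end. The raised lever crosses above the slot at y = +82 mm, its pad about 114 mm above the bench, so the moulding cannot be lowered straight into its final place.
- slot_home (a point): centre of the slot's floor under the middle of the moulding once home; axes as the jig's, 15 mm above its origin. The slot is 54 mm wide between two lips (10 mm thick, 9 mm high above the floor) from y = -185 to +100 mm. At its +y end an end stop (74 mm wide, 21 mm high above the floor) has its face at y = +100 mm.
- slot_entry (a point): point on the slot's floor 80 mm before slot_home (towards the open -y end); axes as the jig's. A moulding with its middle above it is clear of the lever: lower it here, then slide it 80 mm towards +y.
- lever (a joint): hold-down lever, rad: 0 = raised by its spring (0.70 above level, pointing up and to the jig's -x), grows as pressed, 0.70 = level, stop at 0.90; springs back if let go. With the moulding home the pad meets it at about 0.61; at level the pad's spring is squeezed about 10 mm and pushes with about 11 N, and about 11 N down on the paddle hold the lever.
- lever_hinge (a point): fixed point on the lever's hinge axis (parallel to the jig's y), at jig x = +110, y = +82, z = +68 mm; axes as the jig's. The lever is a straight steel bar 18 mm wide and 16 mm thick, whose mid-line runs from the hinge and ends 235 mm from it
- paddle_top (a point): middle of the top face of the lever's dark wooden paddle (75 mm long, 38 mm wide, 16 mm thick), where to press: 190 mm from the hinge along the lever and 8 mm above its mid-line; it moves with the lever (z out of the top face, -x along the lever towards its free end). At level it stands 76 mm above the bench.
- pad: round rubber pad, 20 mm across, on a sprung plunger (22 mm travel) under the lever, 110 mm from the hinge; origin at the middle of its lower face, which hangs 33 mm below the lever's mid-line
- offcut: plain moulding offcut, not to be used: same pale wood and cross-section as the carved one (44 x 130 x 30 mm, y long) but shorter and without carving; lies beside it, either one nearer the robot; leave alone
- mallet: carver's round wooden mallet standing on its head, 86 mm across, 203 mm tall; leave alone
- jar: amber glass jar, 70 mm across, 85 mm tall; leave alone
- stone: sharpening stone in a wooden holder, 170 x 62 x 34 mm; leave alone
- gouge_a: gouge with a pale handle, 218 mm long, 22 mm high, lying; origin at the ferrule; leave alone
- gouge_b: gouge with a dark handle, 218 mm long, 22 mm high, lying; origin at the ferrule; leave alone
- brush: bench brush lying on the bench; leave alone
Things that resemble listed ones, but are neither listed nor needed, are in the scene too. What is shaped like the moulding but green is not meant.

How it is judged:
By the outcome, as a careful person would: the job done as asked, in the order asked, and still so for the second after the job is handed in, while the arm keeps its last pose, push and grip.
It also fails if it takes over 58 s, if anything falls off the work surface, if the arm or the gripper's body presses on something with over 40 N, if the wrist force passes 120 N, or if a joint passes its speed limit or range.

ROBOT

A 6-joint arm with a two-finger parallel gripper is mounted at the origin on the work surface. World frame = base frame: x ahead of the robot, y to its left, z up, the work surface at z = 0. Lengths are in m, angles in rad, forces in N, time in s.
With the tool pointing down it reaches from about 0.35 to 0.925 m from the base axis. Payload 6.4 kg.
Tool frame: the origin (TCP) lies midway between the tips of the shut fingers; the grasp point (between the pads) lies 19 mm behind it (manip.grip_depth is the distance from the TCP to the grasp point, in m); z points along the fingers, y is the line along which they close (so a half turn about z gives the same grasp; the last joint's range is limited). The gripper opens to 85 mm and grips with 20 to 120 N. Pads are 22 mm wide; open, the fingers measure 114 mm over their backs; the gripper's body (76 mm by 85 mm) begins 54 mm behind the grasp point. The pads swing forward as they close: fully open they stand 13 mm farther back than shut.
Start: joints at [-1.364, 0.245, 1.558, -0, 1.339, -0.174], TCP at [0.242, -0.603, 0.231] pointing down, gripper open.
Joint ranges: [-3.13, 3.13], [-1.02, 2.26], [0.13, 2.54], [-0.95, 4.09], [0.21, 2.88], [-2.74, 2.74]. Speed limits (rad/s): [2.57, 2.57, 3.14, 3.14, 3.14, 3.14].

INTERFACE

Orientations are given as a 3x3 rotation matrix whose columns are the frame's x, y, z axes.
In Python, from bench import telemetry, optics, job, manip gives the robot as it stands.
- The arm moves only by the tool apply_moves, never from a script. Its argument "series" is a list of rows, each a list of 7 numbers: the opening, from 0 (shut) to 1 (fully open), then the shift along the tool's x, y, z scaled (see below), then the turn, a rotation vector about the tool's x, y, z scaled (see below). In form: [[claw, dx, dy, dz, rx, ry, rz], ...]. A call has 1 to 5 rows; each row shifts and turns the commanded pose from where the row before left it, along the tool's axes as they then stand; what a row does not reach is not made up. The controller multiplies each number of a shift by 0.5 m and each number of a turn by 90 degrees. A row lasts 1/8 s, in which the tool goes at most 62.5 mm and 10.7 degrees, less where a joint would pass 70% of its speed; a pose out of reach is approached as far as the arm can. A call with a number of a shift or a turn outside -1 to 1 is refused whole. A call with a gripper value outside its range is refused whole. The fingers move at their own pace and stop on an object; "grip_force" is the grip in N (left out, the last holds). Time passes only in rows, so rows that do not move let the fingers close. It gives the time, the measured TCP pose, the force, the opening and the grip force at its end, in the units of the state.
- telemetry.read_state(): the state, without advancing time (a new reading comes with each control period).
- optics.read_camera(name): name is "scene" or "top" or "wrist"; returns a dict with "color" (480x640x3 uint8, red, green, blue), "mtx" (3x3 intrinsics, pixels), "k1" (the pictures are not rectified: a ray, as slopes to the right and down, at radius r is drawn at 1 + k1 r^2 times it, then the intrinsics apply), "rvec" (rotation vector, rad) and "tvec" (3), from world to camera coordinates, as OpenCV has them. Camera axes: x right, y down, z forward; pixel columns grow to the right and rows downward; lengths in m; the calibration is good to about 2 mm. A picture is of the moment at which its call begins. There is no depth.
- job.hand_in(): hands the job in; it is judged then, once.
The state is a dict: "time": time; "q": joint angles; "qvel": joint speeds; "joint_efforts": joint torques, N m; "ee_pos": TCP position; "ee_rot": TCP orientation; "force": force on the tool from outside, world axes, zero at the start; "torque": the same for the moment, N m; "grip_width": finger opening in m; "grasp_force": force on a finger pad.
Only numpy, scipy, OpenCV 4.12 (cv2) and the standard library are available. Lean on these libraries where they do the work, as an engineer would, in place of code of your own. Each camera call takes 0.05 s, during which the arm holds its last target. There are 200 camera calls.

## Working session

There is one attempt and no reset: what is moved stays moved. The work goes in short steps, Python scripts to look and compute and a tool call to move; the robot and the scene stay as the last step left them, time stands still between calls to the robot, and variables do not carry over. Pictures are saved under pics/ and viewed, at most 10 in all, crops included, and the job is handed in when it is done.

Besides the shell and the picture viewer there is one more tool, called after "Emit:" by a JSON object that holds its "name" and its "arguments", one argument or row to a line. apply_moves: Moves the arm, as the interface text tells. Its arguments: {"type":"object","properties":{"series":{"type":"array"},"grip_force":{"type":"number"}},"required":["series"]}

```bash
mkdir -p pics; ls; cat > h.py <<'E'
import numpy as np, cv2
from bench import telemetry, optics, job, manip
def snap(name,fn=None):
    c=optics.read_camera(name)
    if fn: cv2.imwrite('pics/'+fn,c['color'][:,:,::-1])
    return c
def cal(c): return np.array(c['mtx'],float),float(c['k1']),cv2.Rodrigues(np.array(c['rvec'],float))[0],np.array(c['tvec'],float).ravel()
def toworld(c,uv,z):
    K,k1,R,t=cal(c); out=[]
    uv=np.array(uv,float).reshape(-1,1,2)
    n=cv2.undistortPoints(uv,K,np.array([k1,0,0,0.])).reshape(-1,2)
    o=-R.T@t
    for a in n:
        d=R.T@np.array([a[0],a[1],1]); out.append(o+d*(z-o[2])/d[2])
    return np.array(out)
def topix(c,P):
    K,k1,R,t=cal(c)
    return cv2.projectPoints(np.array(P,float).reshape(-1,1,3),R,t,K,np.array([k1,0,0,0.]))[0].reshape(-1,2)
E
python3 - <<'E'
from h import *
import pickle
d={}
for n in ['top','scene']: d[n]=snap(n,n+'0.png'); print(n,cal(d[n]))
pickle.dump(d,open('d0.pkl','wb'))
s=telemetry.read_state();print(s)
E
```

```text
pics
top (array([[573.87883235,   0.        , 335.44673717],
       [  0.        , 573.87883235, 246.18107843],
       [  0.        ,   0.        ,   1.        ]]), -0.1084616162184725, array([[-0.02864102, -0.9995278 ,  0.01112962],
       [-0.98748334,  0.02656475, -0.15547017],
       [ 0.1551011 , -0.01544314, -0.98777789]]), array([-0.00650872,  0.54432585,  1.59185858]))
scene (array([[525.45958346,   0.        , 317.58653826],
       [  0.        , 525.45958346, 236.60536849],
       [  0.        ,   0.        ,   1.        ]]), -0.043352331554432265, array([[ 0.70716465,  0.70679332, -0.01900962],
       [ 0.39342515, -0.41568657, -0.82001301],
       [-0.58748176,  0.57240535, -0.57202911]]), array([-0.36277431, -0.09983173,  1.60001312]))
{'time': 0.1, 'q': array([-1.36412177e+00,  2.45756989e-01,  1.55891269e+00, -2.63577621e-05,
        1.33873889e+00, -1.74107224e-01]), 'qvel': array([ 1.39269569e-04, -1.47958151e-03, -4.11769912e-03, -4.85846021e-05,
        1.48222848e-03, -1.13360422e-03]), 'joint_efforts': array([-8.70964541e-04, -4.30671680e+01, -3.27128291e+01, -1.98873940e-04,
        2.82761932e-03,  1.90082041e-06]), 'ee_pos': array([ 0.24145661, -0.6029278 ,  0.23027131]), 'ee_rot': array([[ 9.28372170e-01,  3.71651660e-01, -3.97743105e-04],
       [ 3.71651760e-01, -9.28370524e-01,  1.77200826e-03],
       [ 2.89316836e-04, -1.79290508e-03, -9.99998351e-01]]), 'force': array([-0.37103577,  0.22935544,  0.48340686]), 'torque': array([-0.00533505, -0.01997533, -0.02963714]), 'grasp_force': 0.0, 'grip_width': 0.0850144818001058}
```

View pics/top0.png

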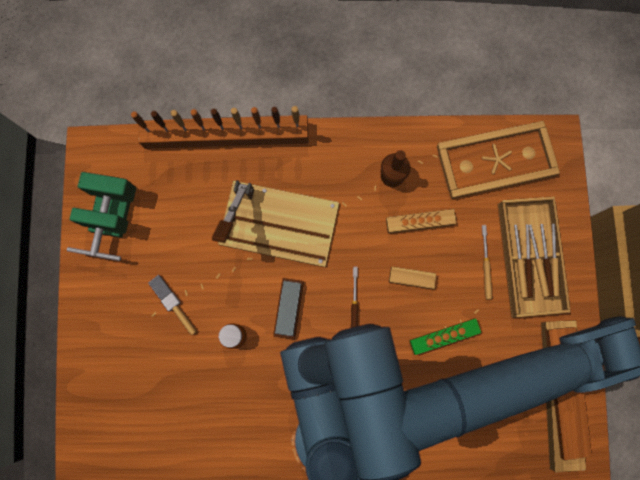

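View pics/scene0.png

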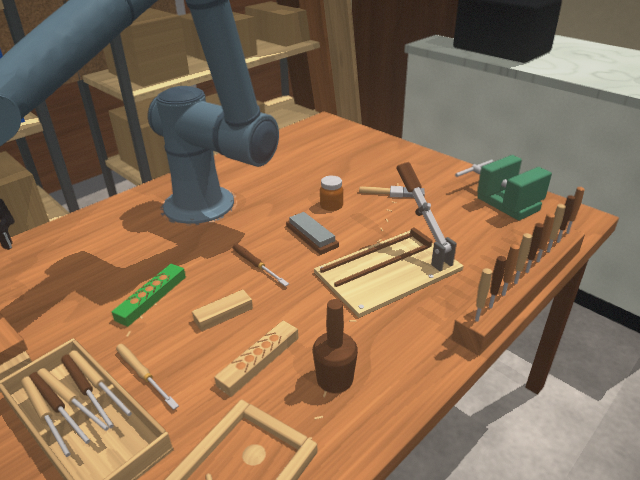

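In the top view, three things could be the moulding:
- the carved pale bar at (421,221), which has rosettes and is the longer one;
- the plain, shorter offcut at (413,278);
- the green bar at (446,337).

I choose (421,221). The jig is at (280,223). Its lever runs from the hinge near (243,187) to the paddle near (222,232), so jig +y points image-left. I'll check this in a close crop.

```bash
python3 - <<'E'
from h import *
import pickle
d=pickle.load(open('d0.pkl','rb'));im=d['top']['color'][:,:,::-1]
a=cv2.resize(im[165:285,205:355],None,fx=5,fy=5,interpolation=cv2.INTER_CUBIC)[:, :750]
b=cv2.resize(im[195:300,375:475],None,fx=5,fy=5,interpolation=cv2.INTER_CUBIC)
cv2.imwrite('pics/jigc.png',a);cv2.imwrite('pics/mouldc.png',b)
E
```

```text
(no output)
```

View pics/jigc.png

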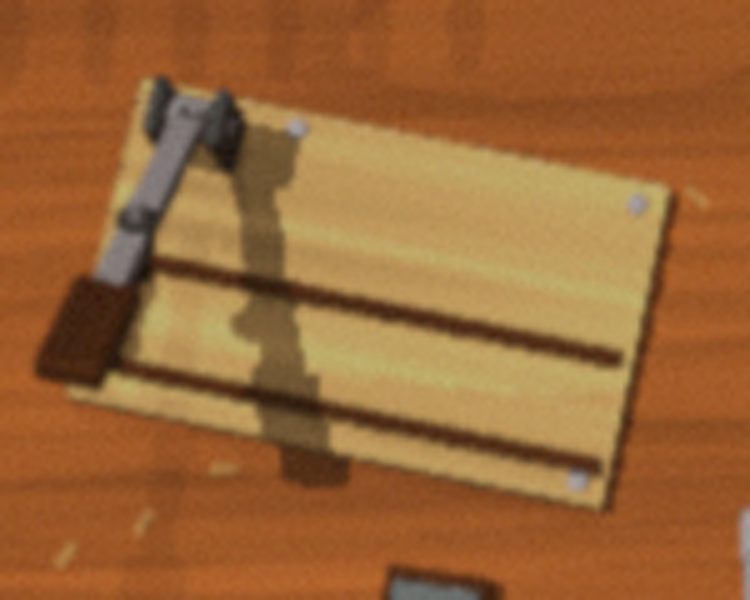

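View pics/mouldc.png

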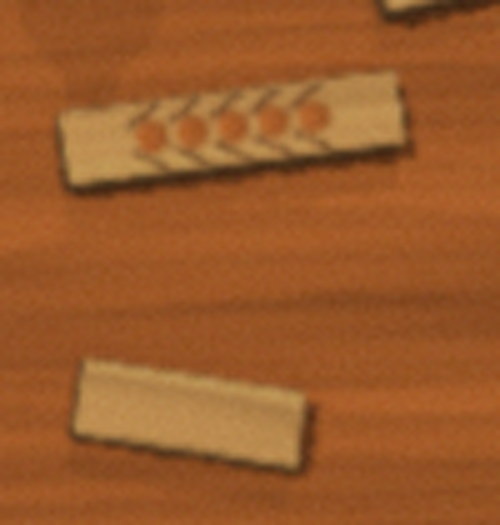

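The jig crop shows the base corners at about (145,80), (670,188), (605,510) and (70,398). The lip ends are at (622,358) and (600,467), and the hinge is top left. The moulding crop shows five rosettes from (150,136) to (314,116) on the longer bar, so the choice holds; the plain offcut is below it.

```bash
python3 - <<'E'
from h import *
import pickle
d=pickle.load(open('d0.pkl','rb'));c=d['top']
def fit(L,W):
    L=np.array(L);W=W[:,:2];l0=L.mean(0);w0=W.mean(0)
    H=(L-l0).T@(W-w0); U,S,V=np.linalg.svd(H);R=V.T@np.diag([1,np.linalg.det(V.T@U.T)])@U.T
    t=w0-R@l0; print('res mm',np.round(1000*(W-(L@R.T+t)),1).tolist()); return t,np.arctan2(R[1,0],R[0,0])
un=lambda p,o:(np.array(p,float)+.5)/5-.5+np.array(o)
P=un([(145,80),(670,188),(605,510),(70,398)],(205,165))
Wj=toworld(c,P,.015)
Q=toworld(c,un([(622,358),(600,467)],(205,165)),.024)
t,y=fit([(.14,.128),(.14,-.193),(-.055,-.193),(-.055,.128),(.032,-.185),(-.032,-.185)],np.vstack([Wj,Q]));print('jig',t,y,np.degrees(y))
M=toworld(c,un([(60,113),(397,70),(406,146),(70,185)],(375,195)),.03)
tm,ym=fit([(.022,.1),(.022,-.1),(-.022,-.1),(-.022,.1)],M);print('mould',tm,np.degrees(ym))
r=toworld(c,un([(150,136),(192,132),(232,126),(272,121),(314,116)],(375,195)),.033);print(r.mean(0))
Rj=np.array([[np.cos(y),-np.sin(y)],[np.sin(y),np.cos(y)]])
for n,l in dict(entry=(0,-.08),paddleLevel=(-.08,.082),hinge=(.11,.082)).items(): 
    w=Rj@l+t;print(n,w,np.hypot(*w))
O=toworld(c,un([(85,360),(305,392),(297,470),(72,437)],(375,195)),.03);print('offcut',O.mean(0))
for u,z in [((395,172),.1),((398,157),.2),((232,337),.08)]:print(toworld(c,[u],z))
# lever paddle check
th=.7;pl=np.array([.11-.19*np.cos(th)-.008*np.sin(th),.082]);z=.068+.19*np.sin(th)+.008*np.cos(th)
w=Rj@pl+t;print('paddle raised',w,z,topix(c,[[*w,z]]))
E
```

```text
res mm [[-0.2, -1.4], [-0.5, 2.4], [0.2, 0.6], [0.1, -2.7], [0.7, 0.7], [-0.2, 0.3]]
jig [0.58725239 0.18256339] -0.232107613728857 -13.298786659516269
res mm [[-0.7, -0.6], [0.8, -0.4], [-0.7, 1.4], [0.5, -0.4]]
mould [ 0.61536881 -0.27354136] 5.522835684789071
[ 0.61604219 -0.27195124  0.033     ]
entry [0.56885006 0.10470869] 0.5784066882781042
paddleLevel [0.52826008 0.28076679] 0.5982379930552971
hinge [0.71316499 0.23706125] 0.7515333237813796
offcut [ 0.44933375 -0.23951105  0.03      ]
[[ 0.74178436 -0.1944285   0.1       ]]
[[ 0.75381038 -0.1916627   0.2       ]]
[[0.29513586 0.26804495 0.08      ]]
paddle raised [0.56672637 0.2716746 ] 0.1965200980734372 [[222.77936029 231.27584679]]
```

```bash
cat >> h.py <<'E'
def plan(tp,yaw,claw=1,n=None):
    """rows from measured pose to TCP tp, tool straight down, tool y at world angle yaw (deg)"""
    from scipy.spatial.transform import Rotation as Ro
    s=telemetry.read_state();p=np.array(s['ee_pos']);R=np.array(s['ee_rot'])
    a=np.radians(yaw);y=np.array([np.cos(a),np.sin(a),0]);z=np.array([0,0,-1.]);T=np.c_[np.cross(y,z),y,z]
    rv=Ro.from_matrix(R.T@T).as_rotvec();dp=np.array(tp)-p
    n=n or int(max(np.ceil(np.linalg.norm(dp)/.058),np.ceil(np.degrees(np.linalg.norm(rv))/10.2),1))
    print('n',n,'dp',np.round(dp,4),'rot',np.round(np.degrees(rv),2))
    for k in range(n):
        print([claw]+np.round(np.r_[R.T@dp/n/.5,rv/n/(np.pi/2)],4).tolist()); R=R@Ro.from_rotvec(rv/n).as_matrix()
E
python3 - <<'E'
from h import *
print(manip.grip_depth,[x for x in dir(manip) if x[0]!='_'])
plan([.615,-.273,.20],5.5)
E
```

```text
0.0187 ['IKError', 'grip_depth']
n 9 dp [ 0.3735  0.3299 -0.0303] rot [ -0.08  -0.08 -73.68]
[1, 0.1043, -0.0372, 0.0068, -0.0001, -0.0001, -0.091]
[1, 0.1085, -0.022, 0.0068, -0.0001, -0.0001, -0.091]
[1, 0.1106, -0.0063, 0.0068, -0.0001, -0.0001, -0.091]
[1, 0.1103, 0.0095, 0.0068, -0.0001, -0.0001, -0.091]
[1, 0.1079, 0.0251, 0.0068, -0.0001, -0.0001, -0.091]
[1, 0.1032, 0.0402, 0.0067, -0.0001, -0.0001, -0.091]
[1, 0.0964, 0.0545, 0.0067, -0.0001, -0.0001, -0.091]
[1, 0.0877, 0.0677, 0.0067, -0.0001, -0.0001, -0.091]
[1, 0.0771, 0.0795, 0.0067, -0.0001, -0.0001, -0.091]
```

Emit:
{"name": "apply_moves", "arguments": {
  "series": [
    [1,0.104,-0.037,0.007,0,0,-0.091],
    [1,0.108,-0.022,0.007,0,0,-0.091],
    [1,0.11,-0.006,0.007,0,0,-0.091],
    [1,0.11,0.01,0.007,0,0,-0.091],
    [1,0.108,0.025,0.007,0,0,-0.091]
  ]
}}

```text
time: 0.72
ee_pos: [0.4497, -0.4194, 0.2133]
ee_rot: [[0.454, 0.891, -0.0], [0.891, -0.454, 0.0], [0.0, -0.001, -1.0]]
force: [0.4, -1.4, 0.2]
grip_width: 0.0855
grasp_force: 0.0
```

Emit:
{"name": "apply_moves", "arguments": {
  "series": [
    [1,0.103,0.04,0.007,0,0,-0.091],
    [1,0.096,0.054,0.007,0,0,-0.091],
    [1,0.088,0.068,0.007,0,0,-0.091],
    [1,0.077,0.08,0.007,0,0,-0.091],
    [1,0,0,0,0,0,0]
  ]
}}

```text
time: 1.35
ee_pos: [0.6163, -0.271, 0.1986]
ee_rot: [[-0.102, 0.995, -0.001], [0.995, 0.102, 0.001], [0.001, -0.001, -1.0]]
force: [-1.5, -1.0, -1.0]
grip_width: 0.0853
grasp_force: 0.0
```

```bash
python3 - <<'E'
from h import *
s=telemetry.read_state();print(s['ee_pos'],s['ee_rot'].round(4).tolist(),s['time'],s['force'])
import pickle
c=snap('wrist','w1.png');pickle.dump(c,open('w1.pkl','wb'))
print(topix(c,[[.6154,-.2735,.03]]))
plan([.615,-.273,.20],5.5)
E
```

```text
[ 0.61631636 -0.27104048  0.19860258] [[-0.1017, 0.9948, -0.0011], [0.9948, 0.1017, 0.0013], [0.0014, -0.001, -1.0]] 1.35 [-1.45692742 -1.02812731 -1.01891478]
[[317.76257568 224.22262592]]
n 1 dp [-0.0002 -0.0003  0.0012] rot [-0.08 -0.05  0.17]
[1, -0.0006, -0.0004, -0.0024, -0.0009, -0.0005, 0.0019]
```

View pics/w1.png

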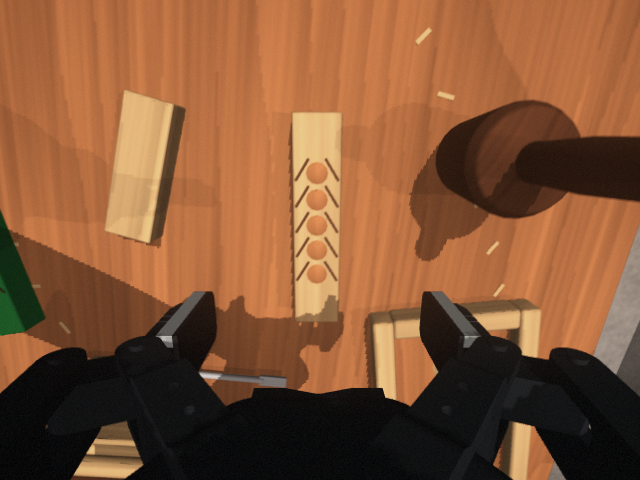

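The wrist view shows the carved bar with its centre rosette at (317,225), where I predicted (318,224). Its ends are at (316.5,113) and (316.5,321). I compute the yaw from these and descend.

```bash
python3 - <<'E'
from h import *
import pickle
c=pickle.load(open('w1.pkl','rb'))
e=toworld(c,[(316.5,113),(316.5,320.5)],.03);print(e,np.linalg.norm(e[0]-e[1]),'mid',e.mean(0));d=e[0]-e[1];print(np.degrees(np.arctan2(-d[0],d[1])))
m=e.mean(0);plan([m[0],m[1],.008],5.5)
print(telemetry.read_state()['ee_pos'])
E
```

```text
[[ 0.6044123  -0.17653765  0.03      ]
 [ 0.62418555 -0.37204853  0.03      ]] 0.19650822785642755 mid [ 0.61429893 -0.27429309  0.03      ]
5.775044870474163
n 4 dp [-0.0009 -0.0016 -0.1908] rot [-0.08 -0.05  0.17]
[1, -0.0008, -0.0004, 0.0954, -0.0002, -0.0001, 0.0005]
[1, -0.0008, -0.0004, 0.0954, -0.0002, -0.0001, 0.0005]
[1, -0.0008, -0.0004, 0.0954, -0.0002, -0.0001, 0.0005]
[1, -0.0008, -0.0005, 0.0954, -0.0002, -0.0001, 0.0005]
[ 0.61517133 -0.27266605  0.19880536]
```

Emit:
{"name": "apply_moves", "arguments": {
  "series": [
    [1,0,0,0.1,0,0,0],
    [1,0,0,0.1,0,0,0],
    [1,0,0,0.1,0,0,0],
    [1,0,0,0.08,0,0,0],
    [1,0,0,0,0,0,0]
  ]
}}

```text
time: 2.02
ee_pos: [0.6109, -0.2735, 0.0057]
ee_rot: [[-0.094, 0.996, -0.007], [0.996, 0.094, 0.005], [0.005, -0.007, -1.0]]
force: [-0.7, 0.6, 0.3]
grip_width: 0.0854
grasp_force: 0.0
```

Emit:
{"name": "apply_moves", "arguments": {
  "series": [
    [0.3,0,0,0,0,0,0],
    [0.3,0,0,0,0,0,0],
    [0.3,0,0,0,0,0,0],
    [0.3,0,0,0,0,0,0],
    [0.3,0,0,0,0,0,0]
  ],
  "grip_force": 50
}}

```text
time: 2.65
ee_pos: [0.6161, -0.2754, 0.0127]
ee_rot: [[-0.096, 0.995, 0.003], [0.995, 0.096, -0.003], [-0.003, 0.003, -1.0]]
force: [-1.2, -0.4, 6.6]
grip_width: 0.043
grasp_force: 53.8
```

Emit:
{"name": "apply_moves", "arguments": {
  "series": [
    [0.3,0,0,0,0,0,0],
    [0.3,0,0,0,0,0,0]
  ]
}}

```text
time: 2.9
ee_pos: [0.6161, -0.2755, 0.0127]
ee_rot: [[-0.096, 0.995, 0.003], [0.995, 0.096, -0.003], [-0.003, 0.003, -1.0]]
force: [-1.1, 0.6, 7.4]
grip_width: 0.043
grasp_force: 53.8
```

```bash
python3 - <<'E'
from h import *
s=telemetry.read_state();print(s['ee_pos'],s['force'],s['grip_width'],s['grasp_force'])
import pickle
c=snap('wrist','w2.png')
E
```

```text
[ 0.61613396 -0.27546609  0.01265757] [-1.1254907   0.64880034  7.39018703] 0.042950309903644894 53.76358509063721
```

View pics/w2.png

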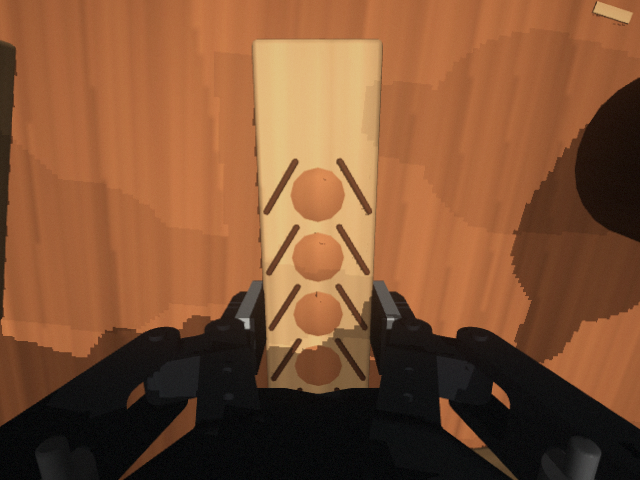

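The moulding is gripped across its width, between the fingers at (250,310) and (385,310), with 54 N at 43 mm opening. Next I lift it and plan the transfer.

Emit:
{"name": "apply_moves", "arguments": {
  "series": [
    [0.3,0,0,-0.04,0,0,0],
    [0.3,0,0,-0.08,0,0,0],
    [0.3,0,0,-0.08,0,0,0],
    [0.3,0,0,-0.04,0,0,0],
    [0.3,0,0,0,0,0,0]
  ]
}}

```text
time: 3.58
ee_pos: [0.6154, -0.2748, 0.1318]
ee_rot: [[-0.096, 0.995, 0.003], [0.995, 0.096, -0.002], [-0.002, 0.003, -1.0]]
force: [-0.7, -0.3, -2.0]
grip_width: 0.0427
grasp_force: 52.8
```

```bash
python3 - <<'E'
from h import *
s=telemetry.read_state();print(s['ee_pos'],s['force'],s['grip_width'],s['grasp_force'])
t=np.array([.58725,.18256]);y=-.2321
e=t+np.array([[np.cos(y),-np.sin(y)],[np.sin(y),np.cos(y)]])@[0,-.085];print(e)
plan([e[0],e[1],.13],-13.3,.3,n=9)
E
```

```text
[ 0.61542628 -0.27475384  0.13184454] [-0.70267798 -0.31967991 -1.98667397] 0.042716829401339015 52.84792184829712
[0.56769815 0.09983923]
n 9 dp [-0.0477  0.3746 -0.0018] rot [ 0.18  0.1  18.83]
[0.3, 0.0839, -0.0025, 0.0002, 0.0002, 0.0001, 0.0232]
[0.3, 0.0837, -0.0056, 0.0002, 0.0002, 0.0001, 0.0232]
[0.3, 0.0835, -0.0086, 0.0003, 0.0002, 0.0001, 0.0232]
[0.3, 0.0831, -0.0117, 0.0003, 0.0002, 0.0001, 0.0232]
[0.3, 0.0826, -0.0147, 0.0003, 0.0002, 0.0001, 0.0232]
[0.3, 0.082, -0.0177, 0.0003, 0.0002, 0.0001, 0.0232]
[0.3, 0.0813, -0.0207, 0.0003, 0.0002, 0.0001, 0.0232]
[0.3, 0.0805, -0.0237, 0.0004, 0.0002, 0.0001, 0.0232]
[0.3, 0.0796, -0.0266, 0.0004, 0.0002, 0.0001, 0.0232]
```

Emit:
{"name": "apply_moves", "arguments": {
  "series": [
    [0.3,0.084,-0.003,0,0,0,0.023],
    [0.3,0.084,-0.006,0,0,0,0.023],
    [0.3,0.083,-0.009,0,0,0,0.023],
    [0.3,0.083,-0.012,0,0,0,0.023],
    [0.3,0.083,-0.015,0,0,0,0.023]
  ]
}}

```text
time: 4.2
ee_pos: [0.5852, -0.0644, 0.1273]
ee_rot: [[0.085, 0.996, -0.004], [0.996, -0.085, 0.001], [0.001, -0.004, -1.0]]
force: [0.7, -0.1, -2.2]
grip_width: 0.0428
grasp_force: 52.8
```

Emit:
{"name": "apply_moves", "arguments": {
  "series": [
    [0.3,0.082,-0.018,0,0,0,0.023],
    [0.3,0.081,-0.021,0,0,0,0.023],
    [0.3,0.081,-0.024,0,0,0,0.023],
    [0.3,0.08,-0.027,0,0,0,0.023],
    [0.3,0,0,0,0,0,0]
  ]
}}

```text
time: 4.82
ee_pos: [0.5626, 0.103, 0.1274]
ee_rot: [[0.223, 0.975, -0.005], [0.975, -0.223, 0.0], [-0.001, -0.004, -1.0]]
force: [0.2, -1.2, -1.9]
grip_width: 0.0426
grasp_force: 52.7
```

```bash
python3 - <<'E'
from h import *
s=telemetry.read_state();print(s['ee_pos'],s['ee_rot'].round(4).tolist(),s['force'],s['grip_width'])
import pickle
c=snap('wrist','w3.png');pickle.dump(c,open('w3.pkl','wb'))
t=np.array([.58725,.18256]);y=-.2321;Rj=np.array([[np.cos(y),-np.sin(y)],[np.sin(y),np.cos(y)]])
for l in [(.037,.1),(-.037,.1),(.14,.128),(-.055,.128),(.14,-.193)]:print(l,topix(c,[[*(t+Rj@l),.024 if abs(l[0])<.05 else .015]]))
plan([.5677,.0998,.08],-13.3,.3)
E
```

```text
[0.56258584 0.10302596 0.127369  ] [[0.2229, 0.9748, -0.0045], [0.9748, -0.2229, 0.0003], [-0.0007, -0.0045, -1.0]] [ 0.16106633 -1.21435659 -1.93453678] 0.0426469860133761
(0.037, 0.1) [[392.31245792 -49.72502734]]
(-0.037, 0.1) [[271.23450547 -50.60378632]]
(0.14, 0.128) [[557.09032552 -90.71933088]]
(-0.055, 0.128) [[243.03780824 -95.02539893]]
(0.14, -0.193) [[488.85219877 361.84862276]]
n 1 dp [ 0.0045 -0.0018 -0.0477] rot [-0.21  0.06  0.34]
[0.3, -0.0015, 0.01, 0.0953, -0.0023, 0.0007, 0.0038]
```

View pics/w3.png

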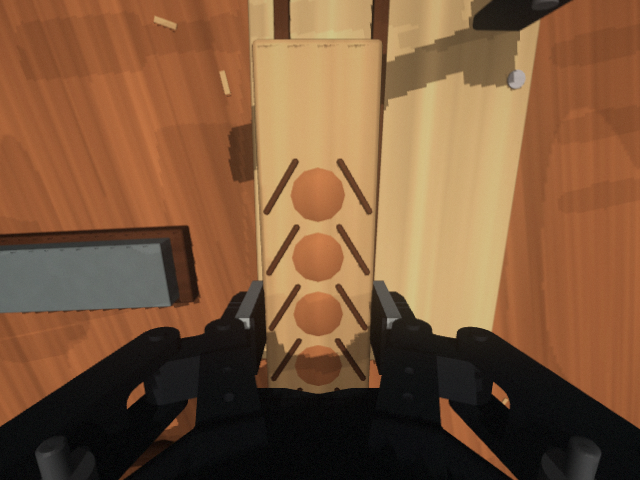

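The wrist view shows the lips ahead of the bar at columns about 282 and 381 (row 15), the bar's front end at columns 254–382 (row 42), and the lever at the top right. I check the slot line against my fit.

```bash
python3 - <<'E'
from h import *
import pickle
c=pickle.load(open('w3.pkl','rb'))
t=np.array([.58725,.18256]);y=-.2321;Rj=np.array([[np.cos(y),-np.sin(y)],[np.sin(y),np.cos(y)]])
for r in (5,30):
    print(np.round(c['color'][r,260:400:1].astype(int).sum(1)).tolist()) if r==5 else None
w=toworld(c,[(274,10),(289,10),(373,10),(389,10)],.024);print(((w[:,:2]-t)@Rj)*1000)
w=toworld(c,[(250,10),(538,20)],.015);print(((w[:,:2]-t)@Rj)*1000)
s=telemetry.read_state();p=s['ee_pos'];print('tcp jig',(p[:2]-t)@Rj*1000,p)
plan([.5677,.0998,.06],-13.3,.3,n=2)
E
```

```text
[449, 449, 449, 459, 463, 478, 492, 491, 496, 497, 497, 505, 465, 323, 158, 170, 164, 167, 171, 165, 165, 168, 163, 165, 171, 171, 173, 160, 124, 244, 421, 486, 482, 475, 475, 474, 465, 466, 467, 470, 461, 457, 461, 458, 457, 462, 463, 459, 459, 459, 459, 471, 468, 468, 473, 483, 480, 482, 491, 489, 498, 495, 493, 489, 495, 498, 497, 498, 495, 505, 505, 510, 515, 506, 503, 496, 503, 495, 494, 491, 496, 494, 488, 496, 490, 484, 480, 484, 479, 479, 483, 469, 479, 468, 472, 475, 467, 472, 467, 466, 456, 460, 460, 459, 459, 457, 454, 458, 458, 452, 401, 284, 198, 105, 144, 168, 173, 178, 175, 176, 173, 171, 164, 165, 176, 168, 166, 158, 182, 307, 444, 464, 461, 466, 457, 458, 458, 456, 456, 449]
[[-36.05898362  67.00638405]
 [-26.54697454  67.04222458]
 [ 26.65489061  67.39045787]
 [ 36.78975974  67.48528937]]
[[-52.92733852  70.06528445]
 [137.67699755  66.10724936]]
tcp jig [ -4.81239367 -84.27896085] [0.56318066 0.10164789 0.12768565]
n 2 dp [ 0.0045 -0.0018 -0.0677] rot [-0.21  0.06  0.34]
[0.3, -0.0007, 0.0051, 0.0677, -0.0011, 0.0003, 0.0019]
[0.3, -0.0007, 0.0049, 0.0677, -0.0011, 0.0003, 0.0019]
```

Emit:
{"name": "apply_moves", "arguments": {
  "series": [
    [0.3,0,0.005,0.08,-0.001,0,0.002],
    [0.3,0,0.005,0.08,-0.001,0,0.002],
    [0.3,0,0,0,0,0,0],
    [0.3,0,0,0,0,0,0]
  ]
}}

```text
time: 5.38
ee_pos: [0.5705, 0.0988, 0.0507]
ee_rot: [[0.234, 0.972, 0.004], [0.972, -0.234, -0.001], [0.0, 0.004, -1.0]]
force: [0.6, 0.3, -2.3]
grip_width: 0.0427
grasp_force: 52.7
```

```bash
cat >> h.py <<'E'
tj=np.array([.58725,.18256]);yj=-.2321;Rj=np.array([[np.cos(yj),-np.sin(yj)],[np.sin(yj),np.cos(yj)]])
def stat():
    s=telemetry.read_state();p=np.array(s['ee_pos']);R=np.array(s['ee_rot'])
    print('t',s['time'],'jig mm',((p[:2]-tj)@Rj*1000).round(1),'z',(p[2]*1000).round(1),'yaw-err',np.degrees(np.arctan2(R[1,1],R[0,1])-yj).round(2),'zax',R[:,2].round(4),'F',np.array(s['force']).round(1),'grip',s['grip_width'],s['grasp_force'])
E
python3 -c "
from h import *
stat();plan([.5677,.0998,.034],-13.3,.3,n=1)"
```

```text
t 5.375 jig mm [  2.9 -85.4] z 50.7 yaw-err -0.21 zax [ 4.1e-03 -9.0e-04 -1.0e+00] F [ 0.6  0.3 -2.3] grip 0.04274342356146757 52.666799426078796
n 1 dp [-0.0028  0.001  -0.0167] rot [ 0.24 -0.01 -0.21]
[0.3, 0.0007, -0.006, 0.0333, 0.0026, -0.0001, -0.0023]
```

Emit:
{"name": "apply_moves", "arguments": {
  "series": [
    [0.3,0,-0.002,0.02,0,0,0],
    [0.3,0,0,0,0,0,0],
    [0.3,0,0,0,0,0,0],
    [0.3,0,0,0,0,0,0]
  ]
}}

```text
time: 5.88
ee_pos: [0.5691, 0.0998, 0.0402]
ee_rot: [[0.233, 0.973, 0.004], [0.973, -0.233, -0.001], [0.0, 0.004, -1.0]]
force: [0.3, -0.5, -2.8]
grip_width: 0.0428
grasp_force: 52.7
```

```bash
python3 -c "
from h import *
stat();plan([.5677,.0998,.034],-13.3,.3,n=1)"
```

```text
t 5.875 jig mm [  1.3 -84.7] z 40.2 yaw-err -0.16 zax [ 3.8e-03 -7.0e-04 -1.0e+00] F [ 0.3 -0.5 -2.8] grip 0.04284284046826321 52.71022617816925
n 1 dp [-0.0014  0.     -0.0062] rot [ 0.22 -0.01 -0.16]
[0.3, -0.0006, -0.0027, 0.0124, 0.0025, -0.0001, -0.0017]
```

Emit:
{"name": "apply_moves", "arguments": {
  "series": [
    [0.3,0,-0.002,0.01,0.002,0,0],
    [0.3,0,0,0.01,0,0,0],
    [0.3,0,0,0.004,0,0,0],
    [0.3,0,0,0,0,0,0],
    [0.3,0,0,0,0,0,0]
  ]
}}

```text
time: 6.5
ee_pos: [0.5679, 0.1, 0.0277]
ee_rot: [[0.233, 0.973, 0.0], [0.973, -0.233, 0.0], [0.0, 0.0, -1.0]]
force: [0.0, 1.0, -1.4]
grip_width: 0.0429
grasp_force: 52.8
```

```bash
python3 -c "
from h import *
stat()"
```

```text
t 6.5 jig mm [  0.1 -84.8] z 27.7 yaw-err -0.16 zax [ 1.e-04  0.e+00 -1.e+00] F [ 0.   1.  -1.4] grip 0.04288008494049748 52.82887101173401
```

Emit:
{"name": "apply_moves", "arguments": {
  "series": [
    [0.3,0.04,0,0,0,0,0],
    [0.3,0.04,0,0,0,0,0],
    [0.3,0.04,0,0,0,0,0],
    [0.3,0.036,0,0,0,0,0],
    [0.3,0,0,0,0,0,0]
  ]
}}

```text
time: 7.12
ee_pos: [0.5862, 0.1775, 0.0278]
ee_rot: [[0.231, 0.973, 0.0], [0.973, -0.231, 0.0], [0.0, 0.0, -1.0]]
force: [0.3, 0.1, -1.4]
grip_width: 0.0429
grasp_force: 52.8
```

```bash
python3 -c "
from h import *
stat();snap('scene','s2.png')"
```

```text
t 7.125 jig mm [ 0.1 -5.2] z 27.8 yaw-err -0.04 zax [ 4.e-04  2.e-04 -1.e+00] F [ 0.3  0.1 -1.4] grip 0.04294758617544839 52.80102789402008
```

View pics/s2.png

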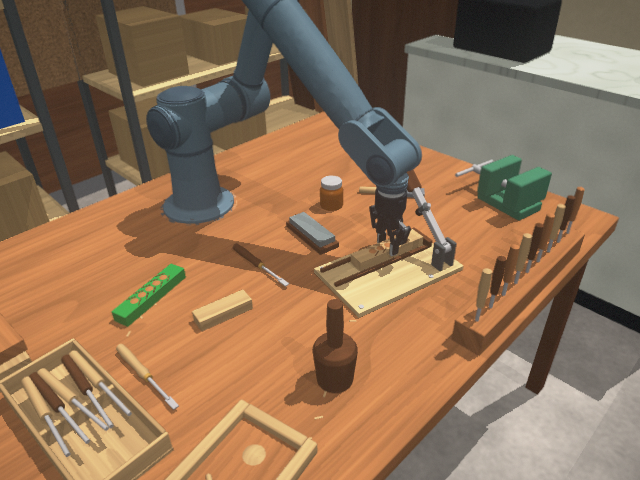

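The scene view shows the moulding lying in the slot, the gripper at (390,220) over it, and the wrist in front of the lever with no contact. I creep onto the stop.

Emit:
{"name": "apply_moves", "arguments": {
  "series": [
    [0.3,0.006,0,0,0,0,0],
    [0.3,0.004,0,0,0,0,0],
    [0.3,0.002,0,0,0,0,0],
    [0.3,0,0,0,0,0,0]
  ]
}}

```text
time: 7.68
ee_pos: [0.5874, 0.1815, 0.0278]
ee_rot: [[0.233, 0.972, -0.0], [0.972, -0.233, 0.0], [0.0, -0.0, -1.0]]
force: [0.3, -0.4, -1.4]
grip_width: 0.0426
grasp_force: 52.8
```

```bash
python3 -c "
from h import *
stat()"
```

```text
t 7.675 jig mm [ 0.4 -1. ] z 27.8 yaw-err -0.18 zax [-0.  0. -1.] F [ 0.3 -0.4 -1.4] grip 0.042617834938794 52.82495677471161
```

Emit:
{"name": "apply_moves", "arguments": {
  "series": [
    [0.3,0.002,0,0,0,0,0],
    [0.3,0.002,0,0,0,0,0],
    [0.3,0,0,0,0,0,0]
  ]
}}

```text
time: 8.05
ee_pos: [0.5875, 0.1821, 0.0277]
ee_rot: [[0.233, 0.973, -0.002], [0.973, -0.233, -0.003], [-0.003, -0.001, -1.0]]
force: [-2.5, -7.5, 0.8]
grip_width: 0.0431
grasp_force: 53.2
```

Emit:
{"name": "apply_moves", "arguments": {
  "series": [
    [0.3,0.002,0,0,0,0,0],
    [0.3,0.002,0,0,0,0,0],
    [0.3,0,0,0,0,0,0]
  ]
}}

```text
time: 8.43
ee_pos: [0.5875, 0.1821, 0.0278]
ee_rot: [[0.232, 0.973, -0.004], [0.973, -0.232, -0.006], [-0.007, -0.002, -1.0]]
force: [-5.5, -14.9, 4.9]
grip_width: 0.0429
grasp_force: 53.5
```

The moulding is home: the reaction is 16 N along jig −y and motion has stopped at the expected place. I ease the push, open and lift.

Emit:
{"name": "apply_moves", "arguments": {
  "series": [
    [0.3,-0.005,0,0,0,0,0],
    [0.3,0,0,0,0,0,0],
    [1,0,0,0,0,0,0],
    [1,0,0,0,0,0,0],
    [1,0,0,0,0,0,0]
  ]
}}

```text
time: 9.05
ee_pos: [0.588, 0.1836, 0.0281]
ee_rot: [[0.232, 0.973, 0.001], [0.973, -0.232, 0.0], [0.001, 0.001, -1.0]]
force: [0.3, -0.4, 0.4]
grip_width: 0.0851
grasp_force: 0.0
```

Emit:
{"name": "apply_moves", "arguments": {
  "series": [
    [1,0,0,0,0,0,0],
    [1,0,0,0,0,0,0],
    [1,0,0,-0.04,0,0,0],
    [1,0,0,-0.06,0,0,0],
    [1,0,0,0,0,0,0]
  ]
}}

```text
time: 9.68
ee_pos: [0.5905, 0.1835, 0.0821]
ee_rot: [[0.233, 0.973, 0.007], [0.973, -0.233, 0.001], [0.003, 0.007, -1.0]]
force: [0.3, -0.2, 0.2]
grip_width: 0.0856
grasp_force: 0.0
```

```bash
python3 -c "
from h import *
stat()"
```

```text
t 9.675 jig mm [2.9 1.7] z 82.1 yaw-err -0.16 zax [ 7.5e-03  9.0e-04 -1.0e+00] F [ 0.3 -0.2  0.2] grip 0.08562301311071116 0.0
```

Emit:
{"name": "apply_moves", "arguments": {
  "series": [
    [1,-0.05,0,-0.05,0,0,0],
    [1,-0.06,0,-0.05,0,0,0],
    [1,-0.06,0,-0.06,0,0,0],
    [0,-0.02,0,-0.1,0,0,0],
    [0,0,0,-0.1,0,0,0]
  ]
}}

```text
time: 10.3
ee_pos: [0.5649, 0.0898, 0.2588]
ee_rot: [[0.234, 0.972, -0.001], [0.972, -0.234, 0.0], [-0.0, -0.001, -1.0]]
force: [0.6, 0.9, -0.2]
grip_width: 0.0518
grasp_force: 0.0
```

Emit:
{"name": "apply_moves", "arguments": {
  "series": [
    [0,0,0,-0.08,0,0,0],
    [0,0,0,0,0,0,0],
    [0,0,0,0,0,0,0]
  ]
}}

```text
time: 10.68
ee_pos: [0.565, 0.0908, 0.2966]
ee_rot: [[0.233, 0.973, -0.002], [0.973, -0.233, 0.0], [-0.0, -0.002, -1.0]]
force: [-0.6, 0.1, -0.2]
grip_width: 0.0001
grasp_force: 0.0
```

```bash
python3 - <<'E'
from h import *
stat()
import pickle
c=snap('wrist','w4.png');pickle.dump(c,open('w4.pkl','wb'))
J=lambda x,y,z:[*(tj+Rj@np.array([x,y])),z]
for n,p in dict(stop=(0,.1,.036),mend=(0,.1,.045),mL=(-.022,.1,.045),mR=(.022,.1,.045),mid=(0,0,.048),mb=(0,-.1,.045)).items(): print(n,topix(c,[J(*p)]))
th=.7;pt=J(.11-.19*np.cos(th)-.008*np.sin(th),.082,.068+.19*np.sin(th)+.008*np.cos(th));print('paddle',pt,topix(c,[pt]))
E
```

```text
t 10.675 jig mm [ -0.5 -94.5] z 296.6 yaw-err -0.16 zax [-1.9e-03  1.0e-04 -1.0e+00] F [-0.6  0.1 -0.2] grip 6.138297514870093e-05 0.0
stop [[319.13120945  20.85728486]]
mend [[319.15358916  17.6985418 ]]
mL [[297.60401109  17.79377061]]
mR [[340.708036    17.63158374]]
mid [[319.34656751 120.40785744]]
mb [[319.49548304 211.02491257]]
paddle [np.float64(0.5667233075936944), np.float64(0.2716710538103212), np.float64(0.1965200980734372)] [[253.15851311 -40.25088861]]
```

View pics/w4.png

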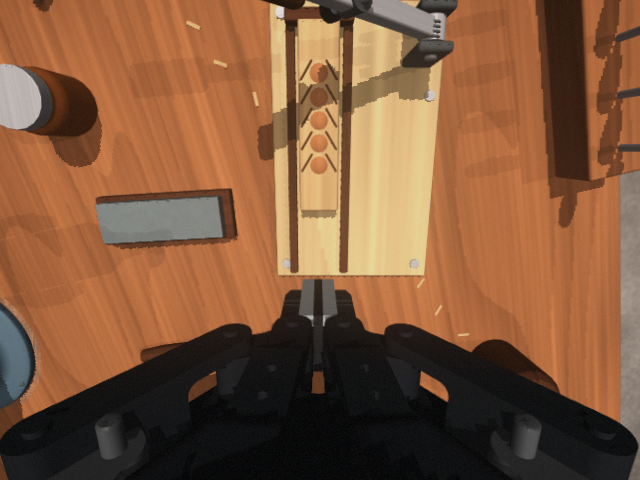

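The moulding is home and free: its middle rosette is at (319,120), as predicted, and its back end is at row 211 against the stop. The lever is still raised. I go over the paddle with the fingers shut.

Emit:
{"name": "apply_moves", "arguments": {
  "series": [
    [0,0.08,-0.02,0,0,0,0],
    [0,0.09,-0.02,0,0,0,0],
    [0,0.09,-0.02,0,0,0,0],
    [0,0.09,-0.02,0,0,0,0],
    [0,0,0,0,0,0,0]
  ]
}}

```text
time: 11.35
ee_pos: [0.5661, 0.2726, 0.2951]
ee_rot: [[0.229, 0.973, -0.004], [0.973, -0.229, -0.001], [-0.002, -0.004, -1.0]]
force: [-0.7, -0.5, -0.8]
grip_width: -0.0001
grasp_force: 0.0
```

Emit:
{"name": "apply_moves", "arguments": {
  "series": [
    [0,0,0,0.05,0,0,0],
    [0,0,0,0.06,0,0,0],
    [0,0,0,0.02,0,0,0],
    [0,0,0,0,0,0,0],
    [0,0,0,0,0,0,0]
  ]
}}

```text
time: 11.98
ee_pos: [0.5682, 0.2701, 0.2341]
ee_rot: [[0.233, 0.972, 0.002], [0.972, -0.233, 0.0], [0.001, 0.002, -1.0]]
force: [0.3, 0.1, 0.2]
grip_width: 0.0002
grasp_force: 0.0
```

```bash
python3 - <<'E'
from h import *
stat()
for f in np.linspace(.7,0,11): print(round(f,2),[round(1000*v,1) for v in (.11-.19*np.cos(f)-.008*np.sin(f),.068+.19*np.sin(f)+.008*np.cos(f))])
E
```

```text
t 11.975 jig mm [-38.7  80.8] z 234.1 yaw-err -0.18 zax [ 2.e-03  5.e-04 -1.e+00] F [0.3 0.1 0.2] grip 0.00017682092266771556 0.0
0.7 [np.float64(-40.5), np.float64(196.5)]
0.63 [np.float64(-48.2), np.float64(186.4)]
0.56 [np.float64(-55.2), np.float64(175.7)]
0.49 [np.float64(-61.4), np.float64(164.5)]
0.42 [np.float64(-66.7), np.float64(152.8)]
0.35 [np.float64(-71.2), np.float64(140.7)]
0.28 [np.float64(-74.8), np.float64(128.2)]
0.21 [np.float64(-77.5), np.float64(115.4)]
0.14 [np.float64(-79.3), np.float64(102.4)]
0.07 [np.float64(-80.1), np.float64(89.3)]
0.0 [np.float64(-80.0), np.float64(76.0)]
```

Emit:
{"name": "apply_moves", "arguments": {
  "series": [
    [0,0.002,-0.004,0.03,0,0,0],
    [0,0,0,0.025,0,0,0],
    [0,0,0,0.02,0,0,0],
    [0,0,-0.008,0.01,0,0,0],
    [0,0,-0.008,0.01,0,0,0]
  ]
}}

```text
time: 12.6
ee_pos: [0.558, 0.2735, 0.1851]
ee_rot: [[0.233, 0.973, 0.001], [0.973, -0.233, -0.0], [0.0, 0.001, -1.0]]
force: [0.1, -2.0, 0.5]
grip_width: 0.0001
grasp_force: 0.5
```

Emit:
{"name": "apply_moves", "arguments": {
  "series": [
    [0,0,-0.007,0.011,0,0,0],
    [0,0,-0.007,0.011,0,0,0],
    [0,0,-0.006,0.011,0,0,0],
    [0,0,-0.006,0.011,0,0,0],
    [0,0,0,0,0,0,0]
  ]
}}

```text
time: 13.22
ee_pos: [0.5449, 0.2767, 0.1627]
ee_rot: [[0.233, 0.973, -0.001], [0.973, -0.233, 0.0], [-0.0, -0.001, -1.0]]
force: [1.0, -0.8, 2.5]
grip_width: 0.0001
grasp_force: 0.8
```

```bash
python3 -c "
from h import *
stat()"
```

```text
t 13.225 jig mm [-62.9  81.8] z 162.7 yaw-err -0.15 zax [-8.e-04  1.e-04 -1.e+00] F [ 1.  -0.8  2.5] grip 0.00010868798042945745 0.8261273822427029
```

Emit:
{"name": "apply_moves", "arguments": {
  "series": [
    [0,0,-0.008,0.02,0,0,0],
    [0,0,-0.007,0.02,0,0,0],
    [0,0,-0.006,0.02,0,0,0],
    [0,0,-0.005,0.02,0,0,0],
    [0,0,-0.004,0.02,0,0,0]
  ]
}}

```text
time: 13.85
ee_pos: [0.5303, 0.2801, 0.1125]
ee_rot: [[0.233, 0.973, -0.001], [0.973, -0.233, -0.0], [-0.0, -0.001, -1.0]]
force: [-0.7, 0.4, 3.3]
grip_width: -0.0001
grasp_force: 1.7
```

Emit:
{"name": "apply_moves", "arguments": {
  "series": [
    [0,0,-0.002,0.016,0,0,0],
    [0,0,-0.001,0.012,0,0,0],
    [0,0,0,0.01,0,0,0],
    [0,0,0,0,0,0,0],
    [0,0,0,0,0,0,0]
  ]
}}

```text
time: 14.48
ee_pos: [0.5293, 0.2804, 0.0945]
ee_rot: [[0.233, 0.973, -0.0], [0.973, -0.233, -0.0], [-0.0, -0.0, -1.0]]
force: [-3.0, -0.2, 4.1]
grip_width: -0.0002
grasp_force: 2.0
```

```bash
python3 -c "
from h import *
stat()"
```

```text
t 14.475 jig mm [-78.9  81.8] z 94.5 yaw-err -0.16 zax [-2.e-04 -1.e-04 -1.e+00] F [-3.  -0.2  4.1] grip -0.00019338856962277122 1.9834228948457167
```

Remaining: 18.5 mm. The pad meets the moulding soon, so I take smaller steps.

Emit:
{"name": "apply_moves", "arguments": {
  "series": [
    [0,0,-0.001,0.01,0,0,0],
    [0,0,-0.001,0.008,0,0,0],
    [0,0,0,0.006,0,0,0],
    [0,0,0,0.006,0,0,0],
    [0,0,0,0,0,0,0]
  ]
}}

```text
time: 15.1
ee_pos: [0.5284, 0.2808, 0.0802]
ee_rot: [[0.233, 0.973, -0.0], [0.973, -0.233, 0.0], [0.0, -0.0, -1.0]]
force: [-4.4, -0.5, 10.0]
grip_width: -0.0
grasp_force: 4.8
```

Emit:
{"name": "apply_moves", "arguments": {
  "series": [
    [0,0,0,0,0,0,0],
    [0,0,0,0,0,0,0]
  ]
}}

```text
time: 15.35
ee_pos: [0.5284, 0.2808, 0.0804]
ee_rot: [[0.233, 0.973, -0.0], [0.973, -0.233, 0.0], [0.0, -0.0, -1.0]]
force: [-4.0, -0.6, 9.5]
grip_width: 0.0002
grasp_force: 4.8
```

Emit:
{"name": "apply_moves", "arguments": {
  "series": [
    [0,0,0,0.004,0,0,0],
    [0,0,0,0.004,0,0,0],
    [0,0,0,0,0,0,0],
    [0,0,0,0,0,0,0]
  ]
}}

```text
time: 15.85
ee_pos: [0.5283, 0.2808, 0.0766]
ee_rot: [[0.233, 0.973, -0.0], [0.973, -0.233, 0.0], [-0.0, -0.0, -1.0]]
force: [-6.3, -1.2, 10.9]
grip_width: 0.0003
grasp_force: 5.6
```

```bash
python3 - <<'E'
from h import *
stat()
a=snap('scene');b=snap('top')
ca=cv2.resize(a['color'][170:300,310:470],None,fx=2.5,fy=2.5,interpolation=cv2.INTER_CUBIC)
cb=cv2.resize(b['color'][165:285,205:355],None,fx=2.6,fy=2.6,interpolation=cv2.INTER_CUBIC)
h=min(len(ca),len(cb));cv2.imwrite('pics/fin.png',np.hstack([ca[:h],cb[:h]])[:,:,::-1])
E
```

```text
t 15.85 jig mm [-79.9  82.1] z 76.6 yaw-err -0.16 zax [-4.e-04  1.e-04 -1.e+00] F [-6.3 -1.2 10.9] grip 0.0003127775077280485 5.617270330353676
```

View pics/fin.png

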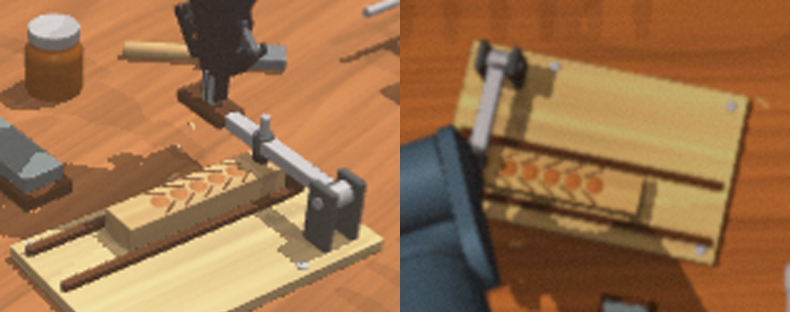

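The final view shows the lever level, the fingertips on the paddle at (215,100), the pad on the moulding near (262,155), and the moulding at the stop. I take up the last 0.5 mm.

Emit:
{"name": "apply_moves", "arguments": {
  "series": [
    [0,0,0,0.001,0,0,0],
    [0,0,0,0,0,0,0],
    [0,0,0,0,0,0,0]
  ]
}}

```text
time: 16.32
ee_pos: [0.5283, 0.2808, 0.0761]
ee_rot: [[0.233, 0.973, -0.0], [0.973, -0.233, 0.0], [-0.0, -0.0, -1.0]]
force: [-6.2, -0.9, 10.7]
grip_width: -0.0002
grasp_force: 5.8
```

```bash
python3 -c "
from h import *
stat();print(job.hand_in())"
```

```text
t 16.325 jig mm [-80.   82.1] z 76.1 yaw-err -0.15 zax [-5.e-04  1.e-04 -1.e+00] F [-6.2 -0.9 10.7] grip -0.00023942397447634315 5.779825630843902
the job is handed in; nothing more can be done
None
```

The job is handed in at about 16 s: the moulding is home against the end stop and released, and the arm is holding the lever level with about 11 N (paddle at 76.1 mm) so the pad clamps the moulding; the hand-in call returned no verdict.

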